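Stand the leaning router back on its foot

TASK

The black router has been knocked and leans over against the pale battery carton. Push its upper end back until it stands upright on its own foot again, clear of the carton and about where its foot is now, without tipping it over the other way. Do not pick the router up, and leave the carton, the opened handset behind the router, the jar and the glue bottle on either side of it where they are.

Things in the scene. Friction and masses are not known exactly. Their poses are not given: they have to be found in the camera images.
- router: Black router, an upright slab 40 mm thick (x), 118 wide (y), 193 tall (z), flat broad faces, about 0.32 kg, on a foot plate 50 (x) by 118 mm. Origin: centre of the foot's underside; own z runs up to the top. It leans 0.4 rad towards its own +x, on its foot's +x edge, against the carton. Tilted under 0.25 rad it drops onto its foot by itself; 0.25 past upright it falls the other way
- router_top (a point): Centre of the router's top edge, mid-thickness (router frame: 0, 26, 193 mm); axes as the router's; about 190 mm high at the start. The edge is 40 mm thick (x) and runs from y = +7 to +45 mm of the router frame; from y = +7 the outline slopes down to z = 150 at y = -28 mm. A newton or two here moves the router; its foot's friction is about 0.6
- carton: Pale printed carton full of battery cells, 0.45 kg, 40 mm (x) by 62 mm (y), 78 mm tall, standing upright, loose on the worktop. Origin: centre of its underside, z up. It stands on the side to which the router leans: its -x face looks to the router. Leave it where it is
- handset: Opened mobile phone with a pale shell and its circuit board showing, 104 x 47 mm, 8 mm thick, lying flat behind the router, on the side away from the carton; its near edge is about 65 mm from the router's foot. Origin: centre of its underside. Leave it where it is
- jar: Small amber jar with a cream lid, 40 mm across, 48 mm tall, standing beside the router. Origin: centre of its underside. Leave it where it is
- glue: White glue bottle with a blue cap, 25 mm across, 101 mm tall, standing on the other side of the router. Origin: centre of its underside. Leave it where it is
Mind the look-alikes: they are no part of the job. Several things look just like the carton: the one meant starts farthest to the robot's left.

How it is judged:
At the end, for the whole second after the job is handed in: The router stands at rest on its foot, upright within 0.05 rad, within 60 mm of where it was and not touching the carton; carton, handset, jar and glue bottle are upright or flat as before and within 30 mm of where they were (angle between router's own z axis and vertical below 0.05 rad and height (world z) of router below 0.006 m and distance of router from where it was at the start of the episode below 0.06 m and contact force between router and carton below 0.05 N and linear speed of router below 0.02 m/s and angular speed of router below 0.1 rad/s and distance of each of carton, handset, jar, glue from where it was at the start of the episode below 0.03 m and angle between each of carton, handset, jar, glue's own z axis and vertical below 0.1 rad).
It fails at once if the router is lifted off the worktop (height (world z) of router above 0.035 m).
It fails at once if the router falls over flat (angle between router's own z axis and vertical above 0.7 rad).
It fails at once if the carton is knocked over or pushed more than 30 mm away (distance of carton from where it was at the start of the episode above 0.03 m or angle between carton's own z axis and vertical above 0.4 rad).
It fails at once if the handset, jar or glue bottle is pushed more than 30 mm away or knocked over (distance of any of handset, jar, glue from where it was at the start of the episode above 0.03 m or angle between any of handset, jar, glue's own z axis and vertical above 0.4 rad).
It also fails if it takes over 32 s, if anything falls off the work surface, if the arm or the gripper's body presses on something with over 40 N, if the wrist force passes 120 N, or if a joint passes its speed limit or range.

ROBOT

A 6-joint arm with a two-finger parallel gripper is mounted at the origin on the work surface; the furniture and walls round the work are solid. World frame = base frame: x ahead of the robot, y to its left, z up, the work surface at z = 0. Lengths are in m, angles in rad, forces in N, time in s.
With the tool pointing down it reaches from about 0.3 to 0.85 m from the base axis. Payload 4.2 kg.
Tool frame: the origin (TCP) lies midway between the tips of the shut fingers; the grasp point (between the pads) lies 19 mm behind it; z points along the fingers, y is the line along which they close (so a half turn about z gives the same grasp; the last joint's range is limited). The gripper opens to 91 mm and grips with 3 to 60 N. Pads are 32 mm wide; open, the fingers measure 118 mm over their backs; the gripper's body (76 mm by 178 mm) begins 60 mm behind the grasp point.
Start: joints at [-1.255, 0.32, 1.565, -0, 1.257, -0.02], TCP at [0.189, -0.543, 0.214] pointing down, gripper open.
Joint ranges: [-3.11, 3.11], [-0.84, 2.01], [0.21, 2.61], [-1.34, 4.49], [0.05, 2.63], [-2.56, 2.56]. Speed limits (rad/s): [2.57, 2.57, 3.14, 3.14, 3.14, 3.14].

INTERFACE

Orientations are given as a unit quaternion [x, y, z, w].
In Python, from plant import get_obs, grab_frame, hand_in gives the robot as it stands.
- The arm moves only by the tool send_rows, never from a script. Its arguments are lists of equal length, an entry for each row: "rotation": the turn, a rotation vector about the tool's x, y, z in rad, a list of three; "dp": the shift along the tool's x, y, z in units of 50 mm (1.0 is 50 mm), a list of three; "jaw": the opening, from 0 (shut) to 1 (fully open). A call has 1 to 10 rows; each row is the pose to reach, as a shift and turn from the pose commanded when the call began, along the tool's axes at that moment; what a row does not reach only later rows make up. A row lasts 1/10 s, in which the tool goes at most 50 mm and 8.59 degrees, less where a joint would pass 70% of its speed; a pose out of reach is approached as far as the arm can. A call with a gripper value outside its range is refused whole. The fingers move at their own pace and stop on an object; the grip force is fixed at half the most. Time passes only in rows, so rows that repeat a pose let the fingers close. It gives the time, the measured TCP pose, the force, the opening and the grip force at its end, in the units of the state.
- get_obs(): the state, without advancing time (a new reading comes with each control period).
- grab_frame(name): name is "scene" or "top"; returns a dict with "frame" (420x560x3 uint8, blue, green, red), "fov_y" (degrees; the focal length in pixels is half the picture's height over the tangent of half this angle, whatever the lens; pixels are square), "cx", "cy" (the principal point, pixels), "pose" (4x4, takes a point from camera to world coordinates). Camera axes: x right, y down, z forward; pixel columns grow to the right and rows downward; lengths in m; the calibration is good to about 2 mm. A picture is of the moment at which its call begins. There is no depth.
- hand_in(): hands the job in; it is judged then, once.
The state is a dict: "time_s": time; "joint_pos": joint angles; "joint_velocities": joint speeds; "tau": joint torques, N m; "tool_pos": TCP position; "orientation": TCP orientation; "ft_force": force on the tool from outside, world axes, zero at the start; "torque": the same for the moment, N m; "width": opening from 0.0 (shut) to 1.0 (fully open); "grip_force": force on a finger pad.
Only numpy, scipy, OpenCV 4.12 (cv2) and the standard library are available. Lean on these libraries where they do the work, as an engineer would, in place of code of your own. Each camera call takes 0.05 s, during which the arm holds its last target. There are 200 camera calls.

## Working session

There is one attempt and no reset: what is moved stays moved. The work goes in short steps, Python scripts to look and compute and a tool call to move; the robot and the scene stay as the last step left them, time stands still between calls to the robot, and variables do not carry over. Pictures are saved under pics/ and viewed, at most 10 in all, crops included, and the job is handed in when it is done.

Besides the shell and the picture viewer there is one more tool, called after "Emit:" by a JSON object that holds its "op" and its "data". send_rows: Moves the arm, as the interface text tells. Its arguments: {"type":"object","properties":{"rotation":{"type":"array","items":{"type":"array","items":{"type":"number"}}},"dp":{"type":"array","items":{"type":"array","items":{"type":"number"}}},"jaw":{"type":"array","items":{"type":"number"}}},"required":["rotation","dp","jaw"]}

```bash
mkdir -p pics
python3 - <<'E'
from plant import *
import cv2,numpy as np,pickle
o=get_obs();print(o['time_s'],o['tool_pos'],o['orientation'])
for n in('scene','top'):
    g=grab_frame(n);cv2.imwrite(f'pics/{n}0.png',g['frame']);pickle.dump(g,open(f'{n}0.pkl','wb'))
    print(n,g['fov_y'],g['cx'],g['cy'],np.round(g['pose'],3).tolist())
E
```

```text
0.0 [ 0.18931927 -0.54240038  0.21310313] [ 9.85935018e-01  1.67126660e-01 -1.44398920e-04 -8.94218645e-04]
scene 53.37243087210298 282.5236715645874 214.7424913340103 [[0.902, -0.307, 0.302, 0.25], [-0.431, -0.624, 0.652, -0.798], [-0.012, -0.719, -0.695, 0.705], [0.0, 0.0, 0.0, 1.0]]
top 44.506182242379666 283.49435301346307 208.18781469121143 [[-0.027, -0.998, 0.055, 0.442], [-0.999, 0.026, -0.021, -0.246], [0.02, -0.056, -0.998, 1.128], [0.0, 0.0, 0.0, 1.0]]
```

View pics/scene0.png

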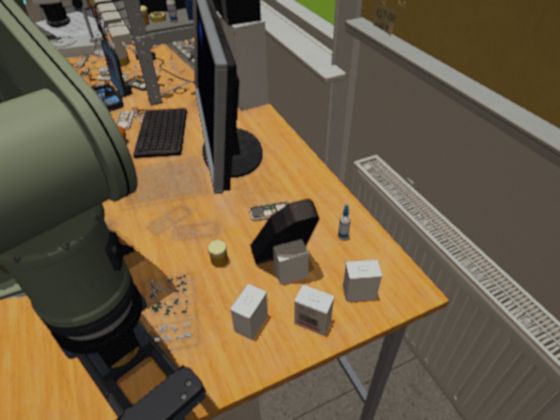

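View pics/top0.png

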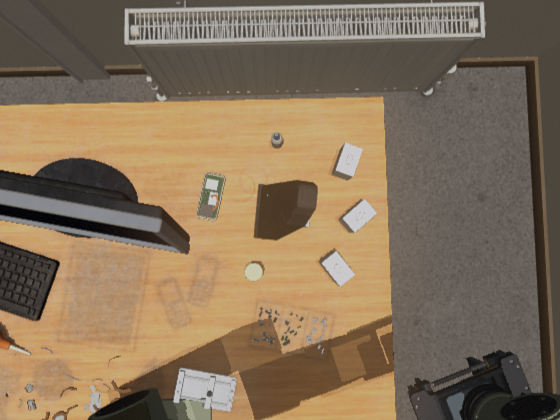

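Look-alikes for the carton:
- scene (291,261), partly under the router, top about (307,223)
- scene (250,311), top (337,268)
- scene (314,308), top (358,216)
- scene (362,281), top (347,160)

In the top view, left is world +y, so the carton under the router is farthest left. It's also the one the router leans on. I'm checking that in one close crop, with both views side by side.

Run:
```python
import cv2,numpy as np
t=cv2.imread('pics/top0.png')[165:255,235:335];s=cv2.imread('pics/scene0.png')[190:290,240:330]
t=cv2.resize(t,None,fx=4,fy=4,interpolation=cv2.INTER_CUBIC);s=cv2.resize(s,None,fx=4,fy=4,interpolation=cv2.INTER_CUBIC)
c=np.zeros((400,760,3),np.uint8);c[:360,:400]=t;c[:,400:]=s
c=np.clip((c/255.)**.5*255,0,255).astype(np.uint8)
cv2.imwrite('pics/crop.png',c)
```

```text
(no output)
```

View pics/crop.png

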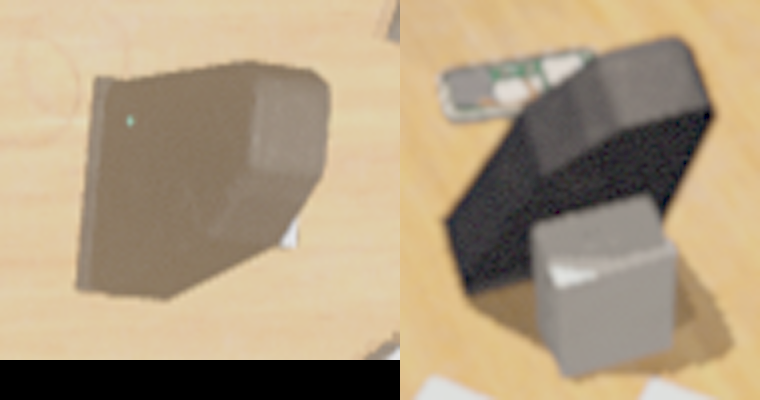

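The crop confirms it: the router rests on the carton at scene (291,261), so that's the one meant. In the top view, the foot's raised rear edge runs (258.7,184.3)–(254.5,237.5), the top's rear edge (298,181)–(296.3,206), and the top's front edge is at u=317.5.

```bash
cat > h.py <<'E'
import numpy as np,pickle
from scipy.spatial.transform import Rotation as R
def ray(g,p):
    f=210/np.tan(np.radians(g['fov_y']/2)); P=np.array(g['pose'])
    d=P[:3,:3]@[(p[0]-g['cx'])/f,(p[1]-g['cy'])/f,1]; return P[:3,3],d
def at(g,p,z):
    o,d=ray(g,p); return o+d*(z-o[2])/d[2]
def tri(g1,p1,g2,p2):
    a,u=ray(g1,p1);b,v=ray(g2,p2)
    s=np.linalg.lstsq(np.c_[u,-v],b-a,rcond=None)[0]; return (a+s[0]*u+b+s[1]*v)/2
def load(n): return pickle.load(open(n+'.pkl','rb'))
E
python3 - <<'E'
from h import *
T,S=load('top0'),load('scene0')
np.set_printoptions(precision=3,suppress=True)
A=at(T,(258.75,184.25),.0195);B=at(T,(254.5,237.5),.0195);print('foot rear edge',A,B,np.linalg.norm(A-B))
C=at(T,(298,181),.195);D=at(T,(296.3,206),.195);E=(at(T,(317.5,185),.18)+at(T,(317,210),.18))/2
print('top rear',C,D,'front',E)
y=(A-B)/np.linalg.norm(A-B);x=np.cross(y,[0,0,1]);print('own y',y,'x',x,'yaw',np.arctan2(x[1],x[0]))
piv=(A+B)/2+x*50*np.cos(.4)*.001;print('foot +x edge mid',piv, 'top centre pred',piv+x*(.193*np.sin(.4)-.025*np.cos(.4))+.026*y)
print('monitor corner',tri(T,(189,251),S,(219,187)))
print('tool axes',R.from_quat([9.85935018e-01,1.67126660e-01,-1.44e-4,-8.94e-4]).as_matrix())
E
```

```text
foot rear edge [ 0.557 -0.217  0.02 ] [ 0.442 -0.206  0.02 ] 0.11552494866411919
top rear [ 0.543 -0.294  0.195] [ 0.497 -0.289  0.195] front [ 0.513 -0.329  0.18 ]
own y [ 0.995 -0.103  0.   ] x [-0.103 -0.995  0.   ] yaw -1.6741756714084914
foot +x edge mid [ 0.495 -0.257  0.02 ] top centre pred [ 0.515 -0.312  0.02 ]
monitor corner [ 0.422 -0.078  0.094]
tool axes [[ 0.944  0.33  -0.001]
 [ 0.33  -0.944  0.002]
 [ 0.    -0.002 -1.   ]]
```

Emit:
{"op": "send_rows", "data": {"rotation": [[0,0,0],[0,0,0.06],[0,0,0.12],[0,0,0.18],[0,0,0.24],[0,0,0.3],[0,0,0.36],[0,0,0.4],[0,0,0.44],[0,0,0.44]], "dp": [[0,0,-0.6],[0.8,-0.25,-1],[1.7,-0.52,-1],[2.6,-0.8,-1],[3.5,-1.07,-1],[4.4,-1.35,-1],[5.3,-1.63,-1],[6.2,-1.9,-1],[7.1,-2.18,-1],[7.76,-2.38,-1]], "jaw": [1,1,1,1,1,1,1,1,1,1]}}

```text
time_s: 1.1
tool_pos: [0.5184, -0.3005, 0.2634]
orientation: [0.999, -0.052, -0.0, -0.0]
ft_force: [0.1, -0.9, 0.7]
width: 1.003
grip_force: 0.0
```

Run:
```python
from h import *;from plant import *;import cv2
o=get_obs();print(o['time_s'],o['tool_pos'],o['ft_force'],o['joint_pos']);print(R.from_quat(o['orientation']).as_matrix().round(3))
t=grab_frame('top')['frame'];s=grab_frame('scene')['frame']
c=np.hstack([cv2.resize(t[130:290,180:380],(400,320)),cv2.resize(s[130:330,150:400],(400,320))])
cv2.imwrite('pics/m1.png',c)
```

```text
1.1 [ 0.51840979 -0.30051396  0.26341527] [ 0.13245026 -0.86222649  0.6797542 ] [-5.44816980e-01  3.33669620e-01  1.41943182e+00  5.01820353e-04
  1.38921354e+00  1.12908067e+00]
[[ 0.995 -0.103 -0.   ]
 [-0.103 -0.995  0.001]
 [-0.    -0.001 -1.   ]]
```

View pics/m1.png

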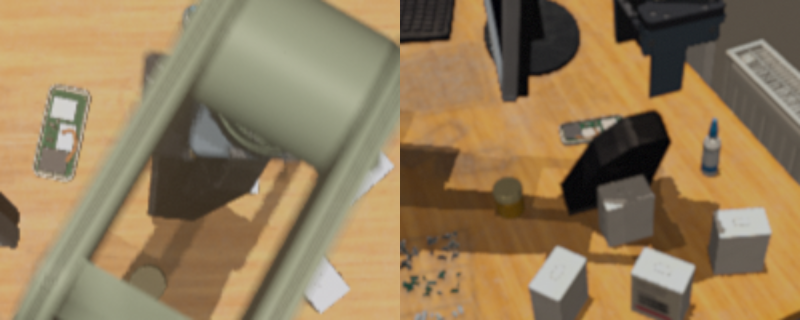

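The fingers hover on both sides of the router's top (near tip at crop (663,90)). The forearm clears the monitor. Next I lower so the open fingers straddle the top end.

Emit:
{"op": "send_rows", "data": {"rotation": [[0,0,0],[0,0,0],[0,0,0],[0,0,0],[0,0,0],[0,0,0],[0,0,0]], "dp": [[0,0,0.4],[0,0,0.8],[0,0,1.2],[0,0,1.6],[0,0,2.0],[0,0,2.26],[0,0,2.26]], "jaw": [1,1,1,1,1,1,1]}}

```text
time_s: 1.9
tool_pos: [0.515, -0.3024, 0.1489]
orientation: [0.999, -0.052, -0.002, -0.001]
ft_force: [-0.2, 0.3, 0.7]
width: 0.999
grip_force: 0.0
```

Emit:
{"op": "send_rows", "data": {"rotation": [[0,0,0],[0,0,0],[0,0,0],[0,0,0],[0,0,0],[0,0,0],[0,0,0],[0,0,0],[0,0,0],[0,0,0]], "dp": [[0,0,0],[0,-0.04,0],[0,-0.1,0],[0,-0.16,0],[0,-0.22,0],[0,-0.28,0],[0,-0.34,0],[0,-0.4,0],[0,-0.46,0],[0,-0.52,0]], "jaw": [0.85,0.8,0.8,0.8,0.8,0.8,0.8,0.8,0.8,0.8]}}

```text
time_s: 2.9
tool_pos: [0.5193, -0.2766, 0.1509]
orientation: [0.999, -0.052, -0.0, -0.0]
ft_force: [-0.7, 0.2, -0.5]
width: 0.8
grip_force: 0.0
```

Run:
```python
from h import *;from plant import *;import cv2
o=get_obs();print(o['time_s'],o['tool_pos'],o['ft_force'])
s=grab_frame('scene')['frame']
cv2.imwrite('pics/m2.png',cv2.resize(s[130:330,150:400],None,fx=2.4,fy=2.4))
```

```text
2.9 [ 0.51930527 -0.27656155  0.15093391] [-0.70453745  0.22193162 -0.48312114]
```

View pics/m2.png

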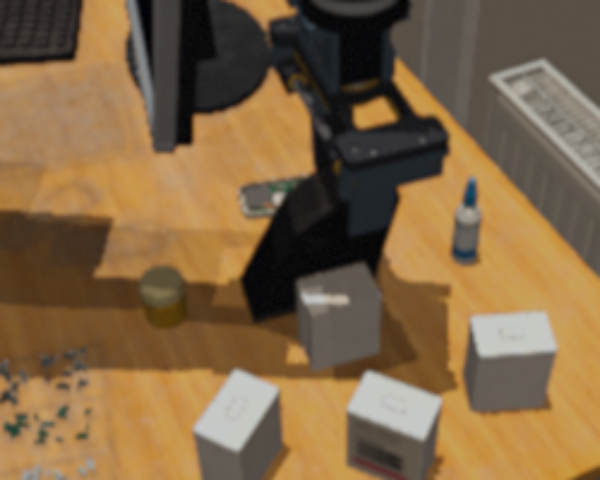

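The picture shows the near finger against the router's upper face at about (365,200). The router is tilting back and the carton at (340,315) hasn't moved. I continue slowly and narrow the jaw so the far finger catches any overswing.

Emit:
{"op": "send_rows", "data": {"rotation": [[0,0,0],[0,0,0],[0,0,0],[0,0,0],[0,0,0],[0,0,0],[0,0,0],[0,0,0],[0,0,0],[0,0,0]], "dp": [[0,-0.06,0],[0,-0.12,0],[0,-0.18,0],[0,-0.24,0],[0,-0.3,0],[0,-0.36,0],[0,-0.42,0],[0,-0.48,0],[0,-0.54,0],[0,-0.6,0]], "jaw": [0.78,0.76,0.74,0.72,0.7,0.69,0.68,0.67,0.66,0.65]}}

```text
time_s: 3.95
tool_pos: [0.5224, -0.2467, 0.1509]
orientation: [0.999, -0.052, 0.0, 0.0]
ft_force: [-0.5, 0.5, 0.9]
width: 0.645
grip_force: 0.2
```

Emit:
{"op": "send_rows", "data": {"rotation": [[0,0,0],[0,0,0],[0,0,0],[0,0,0],[0,0,0],[0,0,0],[0,0,0],[0,0,0],[0,0,0],[0,0,0]], "dp": [[0,-0.04,0],[0,-0.08,0],[0,-0.12,0],[0,-0.16,0],[0,-0.2,0],[0,-0.23,0],[0,-0.25,0],[0,-0.25,0],[0,-0.25,0],[0,-0.25,0]], "jaw": [0.64,0.63,0.62,0.61,0.6,0.59,0.58,0.58,0.58,0.58]}}

```text
time_s: 4.95
tool_pos: [0.5237, -0.2346, 0.151]
orientation: [0.999, -0.052, 0.0, 0.0]
ft_force: [0.4, -0.2, -1.0]
width: 0.584
grip_force: 0.0
```

Run:
```python
from h import *;from plant import *;import cv2
o=get_obs();print(o['time_s'],o['tool_pos'],o['ft_force'],o['width'],o['grip_force'])
s=grab_frame('scene')['frame']
cv2.imwrite('pics/m3.png',cv2.resize(s[130:330,150:400],None,fx=2.4,fy=2.4))
```

```text
4.95 [ 0.52372625 -0.23464945  0.15095776] [ 0.3827635  -0.19518928 -1.04790763] 0.5841870183709732 0.0
```

View pics/m3.png

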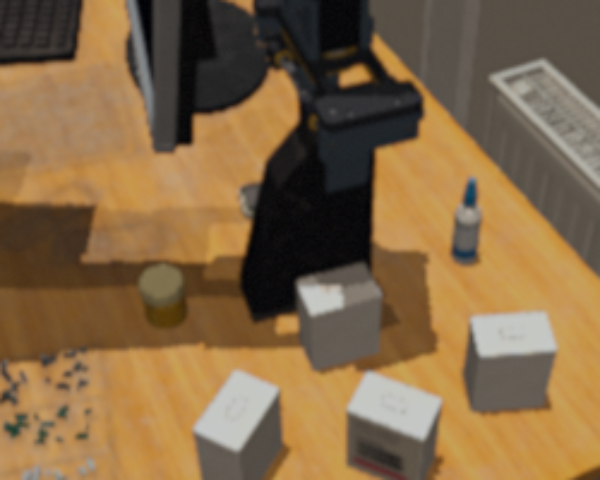

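The router now looks upright between the fingers with no grip force, and the carton, jar and glue are in place. I open and then rise clear.

Emit:
{"op": "send_rows", "data": {"rotation": [[0,0,0],[0,0,0],[0,0,0],[0,0,0],[0,0,0],[0,0,0],[0,0,0],[0,0,0],[0,0,0],[0,0,0]], "dp": [[0,0,0],[0,0,0],[0,0,0],[0,0,0],[0,0,0],[0,0,-0.3],[0,0,-0.7],[0,0,-1.2],[0,0,-1.7],[0,0,-2.2]], "jaw": [0.65,0.75,0.85,0.9,0.9,0.9,0.9,0.9,0.9,0.9]}}

```text
time_s: 6.0
tool_pos: [0.5236, -0.2345, 0.2619]
orientation: [0.999, -0.052, -0.0, 0.0]
ft_force: [0.4, 0.6, -0.6]
width: 0.905
grip_force: 0.0
```

Emit:
{"op": "send_rows", "data": {"rotation": [[0,0,0],[0,0,0],[0,0,0],[0,0,0],[0,0,0],[0,0,0],[0,0,0],[0,0,0]], "dp": [[0,0,-0.5],[-0.6,0.4,-0.5],[-1.2,1.2,-0.5],[-1.8,2.0,-0.5],[-2.4,2.8,-0.5],[-3,3.6,-0.5],[-3.6,4.4,-0.5],[-3.6,4.4,-0.5]], "jaw": [0.9,0.9,0.9,0.9,0.9,0.9,0.9,0.9]}}

```text
time_s: 6.8
tool_pos: [0.3178, -0.4384, 0.2858]
orientation: [0.998, -0.056, -0.001, 0.001]
ft_force: [0.6, 0.6, -0.1]
width: 0.899
grip_force: 0.0
```

Run:
```python
from h import *;from plant import *;import cv2
o=get_obs();print(o['time_s'],o['tool_pos'],o['ft_force'])
t=grab_frame('top')['frame'];s=grab_frame('scene')['frame']
c=np.hstack([cv2.resize(t[130:290,180:380],(400,320)),cv2.resize(s[130:330,150:400],(400,320))])
cv2.imwrite('pics/m4.png',c)
```

```text
6.8 [ 0.31778353 -0.43843252  0.28582185] [ 0.56107828  0.58023913 -0.1007225 ]
```

View pics/m4.png

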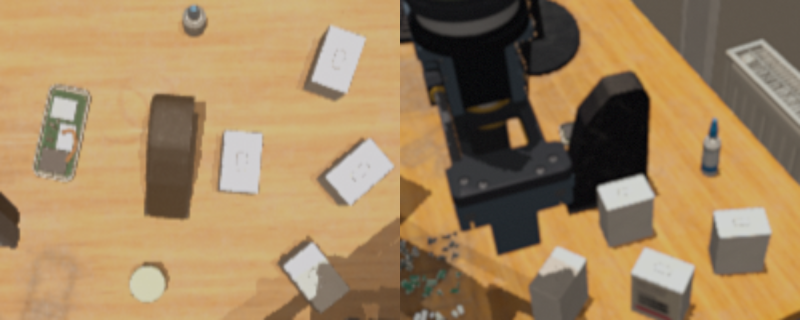

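The top view shows the router upright at about (172,155), clear of the carton at (240,162). The handset, jar and glue haven't moved, so I hand in.

```bash
python3 -c "from plant import *;print(hand_in())"
```

```text
the job is handed in; nothing more can be done
None
```

The router stands upright on its foot again, about where it was and clear of the carton; in the last pictures the carton, handset, jar and glue bottle look unmoved, and the job is handed in (no verdict was returned).

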